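# Reseat a lifted drill bush and close its swing clip

### The job

On the drill jig one of the four drill bushes has ridden up out of the plate with the drill, because its swing clip was left open. With the fingertips press that bush lightly down until it is fully home, then push the upright pin of its clip round until the clip is fully closed over the bush's flange, and withdraw. Do not grip or pull up anything, do not force the parts, do not touch the other three bushes and their clips, and leave the tools lying about where they are.

Things in the scene. Friction and masses are not known exactly. Their poses are not given: they have to be found in the camera images.
- drill_jig: Drill jig bolted to the bench: a flat steel plate 128 x 335 mm, top 34 mm above the bench, on a dark base plate, with an aluminium strip to be drilled sandwiched below and showing at both ends. It does not move. Origin on the bench under the middle of the row of bushes; its y axis runs along the row, its x axis (yaw) points away from the robot, z up. Four equal drill-bush stations stand along y, 80 mm apart
- station_a: Fixed part of the station of the LIFTED bush with the open clip, the one to work on: liner rim on the plate and shoulder screw (head top 19 mm above the plate) on which the clip turns, 30 mm from the bush axis towards -x. Origin on the bush axis at the jig plate's top, axes as those of the jig. Which of the four places in the row it has varies
- station_b: Another station, its bush home and its clip closed; to be left untouched. Origin and axes as for station_a, same sizes
- station_c: Another station, its bush home and its clip closed; to be left untouched. Origin and axes as for station_a, same sizes
- station_d: Another station, its bush home and its clip closed; to be left untouched. Origin and axes as for station_a, same sizes
- bush_a (a joint): Height (m) of the lifted steel bush above its home seat: 0 = flange seated on the liner; starts at 0.007 to 0.009. Flange 30 mm across and 7.5 mm thick, on it a knurled collar 17 mm across with the bore in it; it slides straight up and down in the plate, stays where it is left, moves under about 3 to 4 N and ends on a solid stop; the upper stop is at 0.0145
- bush_a_top (a point): Centre of the flat top of that bush's collar, the place to press; 16 mm above the plate when home, 23 to 25 mm when lifted
- clip_a (a joint): Angle (rad) of the lifted bush's flat dark swing clip: 0 = closed, against its stop, nose over the flange, tail with the finger pin pointing along -x of the station; grows as it opens, counter-clockwise from above, so that at 1.57 the tail points along -y; starts at 1.2 to 1.6, end stop 1.75. Stays where it is left; about 1 N at the pin moves it. Its nose passes 1.5 mm above the flange of a seated bush and strikes the flange of a lifted one. Clip top 15 mm above the plate
- clip_a_pin (a point): Centre of the top of the upright round finger pin (8 mm thick) on the tail of that clip, 32 mm from the clip's pivot; it rises from 15 to 40 mm above the plate. Closed, it stands 62 mm from the bush axis towards -x
- bush_b (a joint): Height (m) of the bush of station_b; 0 = home, as it is and must stay
- clip_b (a joint): Angle (rad) of the clip of station_b; 0 = closed, as it is and must stay
- bush_c (a joint): Height (m) of the bush of station_c; 0 = home, as it is and must stay
- clip_c (a joint): Angle (rad) of the clip of station_c; 0 = closed, as it is and must stay
- bush_d (a joint): Height (m) of the bush of station_d; 0 = home, as it is and must stay
- clip_d (a joint): Angle (rad) of the clip of station_d; 0 = closed, as it is and must stay
- air_drill: Pistol air drill lying on the bench, 175 x 230 x 44 mm, left of the jig; bystander, origin under its middle
- deburr_tool: Deburring tool, blue handle, 143 mm long, lying on the robot's side of the jig; bystander, origin under its middle
- countersink: Black countersink cage, 86 mm long, 28 mm thick, lying on the robot's side of the jig, to the left; bystander, origin under its middle
- side_cutters: Side cutters, 138 mm long, lying on the robot's side of the jig; bystander, origin under its middle

How it is judged:
By the outcome, as a careful person would: the job done as asked, in the order asked, and still so for the second after the job is handed in, with the robot touching nothing.
It also fails if it takes over 38 s, if anything falls off the work surface, if the arm or the gripper's body presses on something with over 40 N, if the wrist force passes 120 N, or if a joint passes its speed limit or range.

### The arm

A 7-joint arm with a two-finger parallel gripper is mounted at the origin on the work surface; the furniture and walls round the work are solid. World frame = base frame: x ahead of the robot, y to its left, z up, the work surface at z = 0. Lengths are in m, angles in rad, forces in N, time in s.
With the tool pointing down it reaches from about 0.35 to 0.9 m from the base axis. Payload 19.9 kg.
Tool frame: the origin (TCP) lies between the finger pads; the fingertips stand 19 mm ahead of it and the grasp point (between the pads) is the TCP; z points along the fingers, y is the direction in which the jaws open and shut (so a half turn about z gives the same grasp; the last joint's range is limited). The gripper opens to 94 mm and grips with 3 to 60 N. Pads are 16 mm wide; open, the fingers measure 119 mm over their backs; the gripper's body (75 mm by 177 mm) begins 78 mm behind the grasp point.
Start: joints at [1.27, 0.417, -0.01, 1.614, 0.005, 1.111, -0.053], TCP at [0.16, -0.604, 0.224] pointing down, gripper open.
Joint ranges: [-2.81, 2.81], [-0.39, 2.02], [-1.27, 1.25], [0.06, 2.57], [-1.19, 4.33], [0.19, 2], [-2.82, 2.82]. Speed limits (rad/s): [1.89, 1.89, 2.39, 2.39, 3.01, 3.01, 3.01].

### API

Orientations are given as a 3x3 rotation matrix whose columns are the frame's x, y, z axes.
In Python, from rig import robot gives the robot as it stands. Calls block until the motion is done:
- robot.move_ptp(position, orientation): joint-space move of the TCP to a pose.
- robot.move_linear(position, velocity=0.15, frame=None, threshold=None): straight line of the TCP; frame=None keeps the orientation; velocity is the mean speed in m/s. With threshold (N) it stops when the force on the tool has changed by that much, and returns True; else False.
- robot.goto_joints(angles): joint-space move.
- robot.gripper_to(opening): finger opening in m; the grip force is fixed at half the most; returns when the fingers have stopped.
- robot.pause(seconds).
- robot.ik(position, orientation): joint angles nearest the present ones, or None.
- robot.get_state(): the state.
- robot.grab_frame(name): name is "side" or "top" or "wrist"; returns the picture (384x512x3 uint8, red, green, blue); there is no depth.
- robot.camera_info(name): a dict with "fx", "fy", "cx", "cy" (pixels), "rvec" (rotation vector, rad) and "tvec" (3), from world to camera coordinates, as OpenCV has them. Camera axes: x right, y down, z forward; pixel columns grow to the right and rows downward; lengths in m; the calibration is good to about 2 mm. The wrist camera is an equidistant fisheye: a pixel r from the principal point sees the ray r / f radians off the axis. A picture is of the moment at which its call begins: read the wrist's pose just before it. camera_info takes no time and is no camera call; for the wrist camera it gives the pose at the moment of the call.
A pose or a line that the arm cannot do raises robot.PlanningError and nothing moves.
- robot.sign_off(): hands the job in, once; it reports no verdict.
The state is a dict: "time": time; "qpos": joint angles; "joint_vel": joint speeds; "effort": joint torques, N m; "ee_pos": TCP position; "tool_rot": TCP orientation; "force": force on the tool from outside, world axes, zero at the start; "moment": the same for the moment, N m; "opening": finger opening in m.
Only numpy, scipy, OpenCV 4.12 (cv2) and the standard library are available. Lean on these libraries where they do the work, as an engineer would, in place of code of your own. Each camera call takes 0.05 s, during which the arm holds its last target.

## Working session

There is one attempt and no reset: what is moved stays moved. The work goes in short steps, each a Python script; the robot and the scene stay as the last script left them, time stands still between calls to the robot, and variables do not carry over. Pictures are saved under pics/ and viewed, and the job is handed in when it is done.

```bash
ls; mkdir -p pics; python3 - <<'E'
from rig import robot
import cv2
s=robot.get_state(); print(s)
for n in ("side","top","wrist"):
    print(n,robot.camera_info(n))
    im=robot.grab_frame(n); cv2.imwrite(f"pics/{n}0.png",im[:,:,::-1])
E
```

```text
pics
{'time': 0.0, 'qpos': array([ 1.2705044 ,  0.41796415, -0.01031193,  1.61414952,  0.00469169,
        1.11069651, -0.05300262]), 'joint_vel': array([-0.00030794, -0.00020039,  0.00243442, -0.00016422, -0.0016093 ,
       -0.00122357,  0.00123832]), 'effort': array([ 1.12905916e-03, -8.51251173e+01,  6.38859160e-01, -4.25999451e+01,
       -4.87931608e-02,  1.84941490e-02,  1.52930784e-04]), 'ee_pos': array([ 0.15985494, -0.60385687,  0.22384172]), 'tool_rot': array([[ 9.66697273e-01,  2.55922327e-01, -3.81106596e-04],
       [ 2.55922598e-01, -9.66696614e-01,  1.13107825e-03],
       [-7.89462781e-05, -1.19094405e-03, -9.99999288e-01]]), 'force': array([-0.46627744,  0.42631421,  0.38127384]), 'moment': array([ 0.04679696, -0.03109184,  0.03031412]), 'opening': 0.09372068340107602}
side {'fx': 350.4776790633426, 'fy': 350.4776790633426, 'cx': 256.8959913465157, 'cy': 188.9255024568047, 'rvec': array([ 0.17545895, -2.76626493,  1.36411002]), 'tvec': array([ 0.48533097, -0.10933501,  1.14325491])}
top {'fx': 377.6402537704515, 'fy': 377.6402537704515, 'cx': 262.5667798886069, 'cy': 197.8605745278135, 'rvec': array([ 2.19240753, -2.17916623,  0.03847749]), 'tvec': array([0.31754442, 0.44100878, 0.93535688])}
wrist {'fx': 297.3186396354542, 'fy': 297.3186396354542, 'cx': 257.7091933286428, 'cy': 192.95314940199145, 'rvec': array([-2.31780961,  1.78138375,  0.23773427]), 'tvec': array([-0.62344698, -0.02864508,  0.3913226 ])}
```

View pics/top0.png

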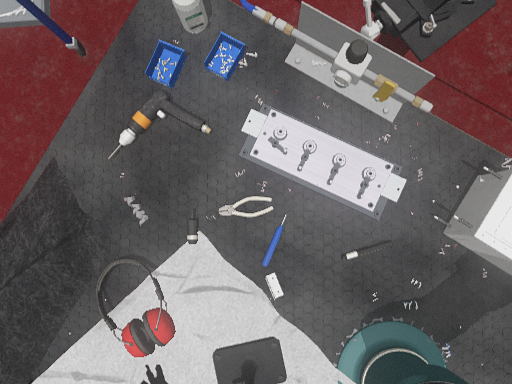

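View pics/side0.png

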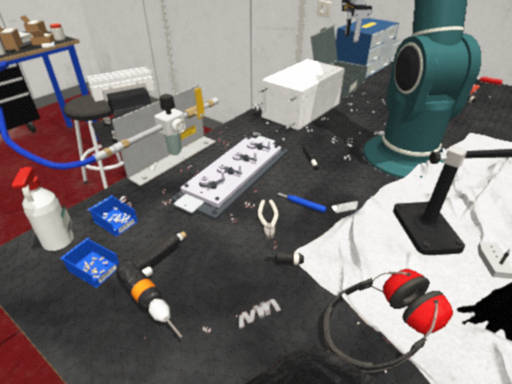

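View pics/wrist0.png

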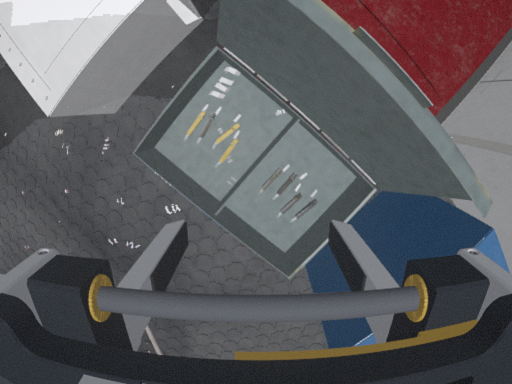

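The jig is at about (323,160) in the top view. The leftmost station (280,133) looks like the open one, so I'll enlarge it.

```bash
cat > h.py <<'E'
import numpy as np, cv2
def ray(ci,px,fish=False):
    R=cv2.Rodrigues(np.array(ci["rvec"]))[0]; t=np.array(ci["tvec"])
    x=(px[0]-ci["cx"])/ci["fx"]; y=(px[1]-ci["cy"])/ci["fy"]
    if fish:
        r=np.hypot(x,y); d=np.array([x/r*np.sin(r),y/r*np.sin(r),np.cos(r)]) if r>1e-9 else np.array([0,0,1.])
    else: d=np.array([x,y,1.])
    return -R.T@t, R.T@d
def at_z(ci,px,z,fish=False):
    o,d=ray(ci,px,fish); return o+d*(z-o[2])/d[2]
def proj(ci,P,fish=False):
    R=cv2.Rodrigues(np.array(ci["rvec"]))[0]; c=R@np.array(P)+np.array(ci["tvec"])
    if fish:
        th=np.arctan2(np.hypot(c[0],c[1]),c[2]); s=th/np.hypot(c[0],c[1])
        return np.array([ci["cx"]+ci["fx"]*c[0]*s, ci["cy"]+ci["fy"]*c[1]*s])
    return np.array([ci["cx"]+ci["fx"]*c[0]/c[2], ci["cy"]+ci["fy"]*c[1]/c[2]])
E
python3 - <<'E'
from rig import robot
from h import *
im=cv2.imread("pics/top0.png")[95:225,235:415]; cv2.imwrite("pics/topz.png",cv2.resize(im,None,fx=4.4,fy=4.4,interpolation=cv2.INTER_CUBIC))
im=cv2.imread("pics/side0.png")[125:220,170:290]; cv2.imwrite("pics/sidez.png",cv2.resize(im,None,fx=6,fy=6,interpolation=cv2.INTER_CUBIC))
ci=robot.camera_info("top")
for p in [(280,133),(310,147),(339,160),(369,174)]: print(at_z(ci,p,.05))
E
```

```text
[0.59601395 0.2780347  0.05      ]
[0.56176911 0.20494472 0.05      ]
[0.5301885  0.13475615 0.05      ]
[0.49639055 0.0626294  0.05      ]
```

View pics/topz.png

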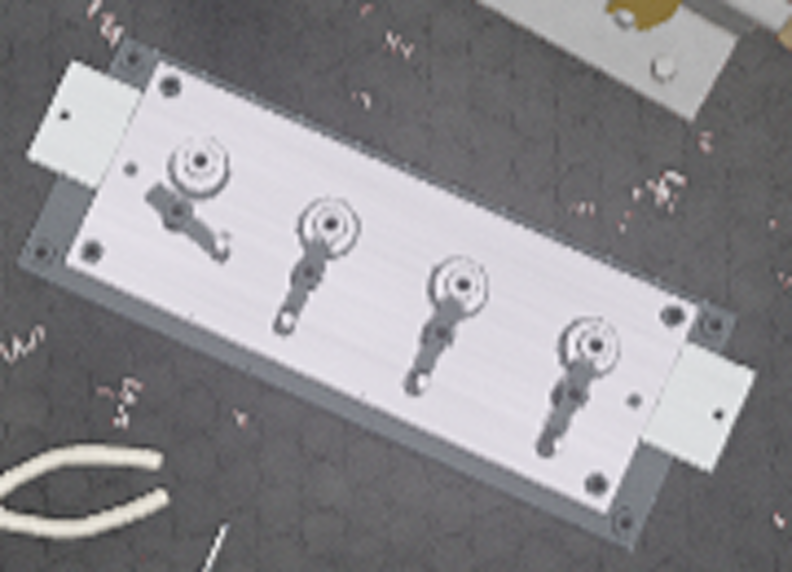

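View pics/sidez.png

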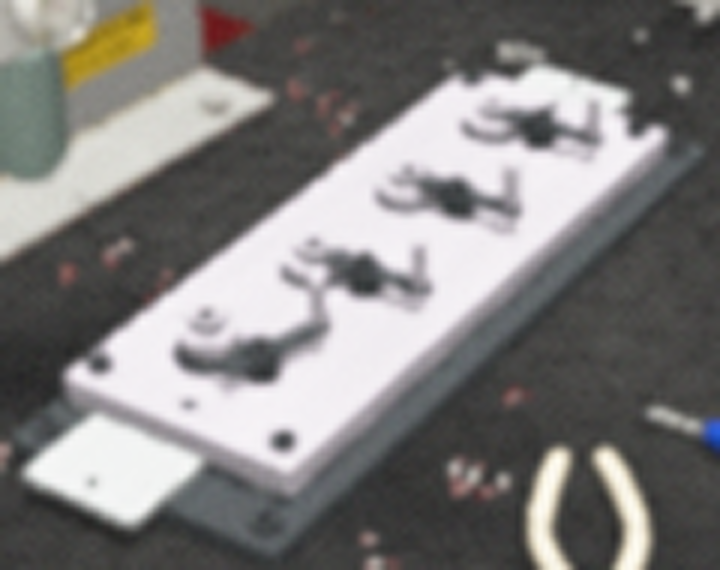

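The top view shows the leftmost station with its bush bore at (200,160) in the zoomed picture. Its clip has swung aside, with the pin at about (223,240). The other three clips are closed. Next I'll fit the jig pose to the bores and the closed pins.

```bash
cat >> h.py <<'E'
def jig2w(p,j): 
    c,s=np.cos(j[2]),np.sin(j[2]); return np.array([j[0]+c*p[0]-s*p[1], j[1]+s*p[0]+c*p[1], p[2]])
def Rtool(th,yaw,flip=1):
    # tool y along radial (cos th, sin th) in jig frame
    a=th+yaw; y=flip*np.array([np.cos(a),np.sin(a),0]); z=np.array([0,0,-1.]); return np.column_stack([np.cross(y,z),y,z])
E
python3 - <<'E'
from rig import robot
from h import *
from scipy.optimize import least_squares
ci=robot.camera_info("top")
f=lambda x,y:(235+(x+.5)/4.4-.5, 95+(y+.5)/4.4-.5)
obs=[((0,120,58),(200,160)),((0,40,50),(330,224)),((0,-40,50),(463,285)),((0,-120,50),(596,346)),
 ((-62,40,74),(288,318)),((-62,-40,74),(421,380)),((-62,-120,74),(556,444))]
def res(j): return np.concatenate([proj(ci,jig2w(np.array(P)/1e3,j))-np.array(f(*p)) for P,p in obs])
r=least_squares(res,[.55,.17,-.43]); print(r.x, r.fun.reshape(-1,2).round(2).tolist())
j=r.x
c4=[(158,63),(697,304),(605,514),(68,264)]
for p in c4:
    w=at_z(ci,f(*p),.034); d=w[:2]-j[:2]; c,s=np.cos(j[2]),np.sin(j[2]); print("corner jig",(c*d[0]+s*d[1]).round(4),(-s*d[0]+c*d[1]).round(4))
w=at_z(ci,f(223,240),.074); d=w[:2]-j[:2]; px,py=(c*d[0]+s*d[1]),(-s*d[0]+c*d[1])-.12
print("pin rel st A",px,py,"r",np.hypot(px+.03,py),"th",np.arctan2(-py,-(px+.03)))
A=jig2w((0,.12,.05),j);print("A",A)
for th in (0,.6,1.4):
  for fl in (1,-1):
    print(th,fl,robot.ik(jig2w((0,.12,.2),j),Rtool(th,j[2],fl)))
E
```

```text
[ 0.54899043  0.16941913 -0.43608355] [[-0.03, -0.22], [0.09, -0.2], [-0.18, -0.16], [-0.25, -0.03], [-0.38, 0.02], [0.2, 0.32], [0.55, 0.26]]
corner jig 0.0451 0.1667
corner jig 0.0492 -0.1647
corner jig -0.0796 -0.1671
corner jig -0.0803 0.1635
pin rel st A -0.03817884664865409 -0.03125377170445352 r 0.03230621887897592 th 1.3148445195663674
A [0.59967756 0.27818867 0.05      ]
0 1 [ 0.11663749  0.67166022 -0.91057723  1.5173598   0.54979429  1.22463685
 -1.31390821]
0 -1 [ 0.20247244  0.75469238 -1.08667448  1.51454301  0.68297772  1.28972175
  1.74046717]
0.6 1 [ 0.13872622  0.68960824 -0.9528203   1.51661779  0.58068048  1.23840207
 -0.73455817]
0.6 -1 [ 0.20247244  0.75469238 -1.08667448  1.51454301  0.68297772  1.28972175
  2.34046717]
1.4 1 [ 0.15149361  0.70090157 -0.97804669  1.51619414  0.59944242  1.24714893
  0.05301581]
1.4 -1 [-0.96559014  0.59823418  0.71551162  1.55857929 -0.41813588  1.14291856
 -2.33809493]
```

The fit is good: all residuals are under 0.6 px, the pin radius comes out at 32.3 mm (32 expected), and θ ≈ 1.31. Before moving, I'll check the heights of the obstacles along the sweep, then find joint angles with a better elbow branch.

```bash
python3 - <<'E'
from rig import robot
from h import *
cs,ct=robot.camera_info("side"),robot.camera_info("top")
def height(b,t):
    w=at_z(cs,b,0); zs=np.linspace(0,.6,601); return w.round(3), zs[np.argmin([abs(proj(cs,(w[0],w[1],z))[1]-t[1]) for z in zs])]
print("box front corner",height((297,128),(300,98)), "box left", height((264,108),(264,76)))
print("pump foot", height((175,152),(170,98)))
print("vert plate", height((130,180),(113,124)))
E
```

```text
box front corner (array([ 0.358, -0.144,  0.   ]), np.float64(0.116)) box left (array([ 0.498, -0.3  ,  0.   ]), np.float64(0.132))
pump foot (array([0.752, 0.077, 0.   ]), np.float64(0.187))
vert plate (array([0.834, 0.246, 0.   ]), np.float64(0.182))
```

```bash
cat >> h.py <<'E'
J=np.array([0.54899,0.16942,-0.43608])
E
python3 - <<'E'
from rig import robot
from h import *
p=robot.get_state()["ee_pos"]
robot.move_linear([p[0],p[1],.30],velocity=.2)
robot.goto_joints([-0.45,.30,0,1.60,0,1.24,-0.3])
s=robot.get_state(); print(s["time"],s["ee_pos"],s["tool_rot"].round(2).tolist())
for th in (0,.6,1.3):
  for fl in (1,-1): print(th,fl,robot.ik(jig2w((0,.12,.2),J),Rtool(th,J[2],fl)))
E
```

```text
3.8917 [0.54798969 0.22963689 0.30192414] [[-0.15, 0.99, 0.0], [0.99, 0.15, 0.0], [0.0, 0.0, -1.0]]
0 1 [-0.53257623  0.50389911  0.07272543  1.54224099 -0.03943979  1.09688689
 -0.88693746]
0 -1 [-0.18451102  0.53766082 -0.42320496  1.5283941   0.23513559  1.12617228
  2.04918392]
0.6 1 [-0.4740754   0.50353254 -0.00957722  1.53990061  0.0051901   1.09818434
 -0.32090662]
0.6 -1 [ 0.20247085  0.75469183 -1.08667447  1.51454384  0.68297734  1.28972132
  2.34046873]
1.3 1 [-0.40588229  0.50604698 -0.10557606  1.53716585  0.05730611  1.10140668
  0.33966866]
1.3 -1 [-0.75678196  0.5286305   0.39322539  1.55100777 -0.2179618   1.10550781
 -2.59143993]
```

```bash
python3 - <<'E'
from rig import robot
from h import *
robot.move_ptp(jig2w((0,.12,.17),J),Rtool(.6,J[2]))
robot.gripper_to(0.0)
s=robot.get_state(); print(s["time"],s["ee_pos"],s["opening"],s["force"])
ci=robot.camera_info("wrist"); im=robot.grab_frame("wrist")[:,:,::-1].copy()
cv2.imwrite("pics/w1raw.png",im)
for P in [(0,.12,.058),(0,.04,.05),(-.0382,.0887,.074),(-.03,.12,.053)]:
    q=proj(ci,jig2w(P,J),True); print(P,q.round(1))
print(ci)
cv2.imwrite("pics/w1.png",cv2.resize(im,(800,600),interpolation=cv2.INTER_CUBIC))
E
```

```text
5.9583 [0.59969327 0.27818148 0.17001543] 0.0004341618421044751 [-0.79335812  1.98878131  1.04249372]
(0, 0.12, 0.058) [258.3 196.1]
(0, 0.04, 0.05) [215.5 253.9]
(-0.0382, 0.0887, 0.074) [204.6 205.3]
(-0.03, 0.12, 0.053) [232.4 177.7]
{'fx': 297.3186396354542, 'fy': 297.3186396354542, 'cx': 257.7091933286428, 'cy': 192.95314940199145, 'rvec': array([-2.86704978, -0.23711841, -0.03384552]), 'tvec': array([-0.63682572,  0.15766588,  0.38469305])}
```

View pics/w1.png

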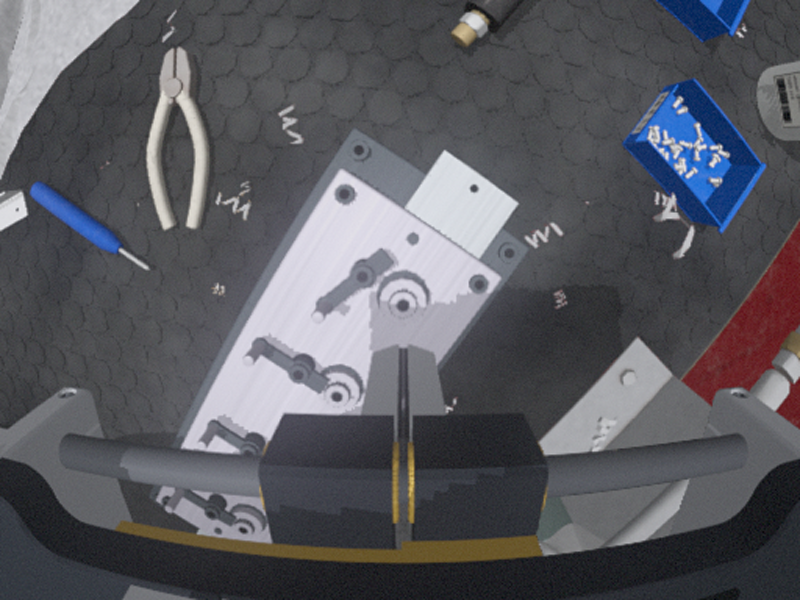

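The wrist view has bush A's bore at (257,194.5) in raw pixels, against a prediction of (258,196). The pin is at (203.5,202), predicted (204.6,205). Both agree within about 2 mm. I'll press now.

```bash
python3 - <<'E'
from rig import robot
from h import *
f=lambda t:(s:=robot.get_state(),print(t,round(s["time"],2),s["ee_pos"].round(4),s["force"].round(2)))
robot.move_linear(jig2w((0,.12,.088),J),velocity=.1); robot.pause(.2); f("pre")
print(robot.move_linear(jig2w((0,.12,.064),J),velocity=.012,threshold=8)); f("press")
robot.pause(.2); f("hold")
E
```

```text
pre 7.17 [0.5999 0.2783 0.0886] [ 0.32 -0.23 -0.08]
True
press 8.6 [0.5997 0.2782 0.0693] [-0.86 -1.46  7.45]
hold 8.8 [0.5997 0.2782 0.0693] [-0.82 -1.44  8.49]
```

The tip stopped at z = 0.0503 (0.050 expected at home) and held 8.5 N without creeping, so the bush is on its solid stop. Now I'll lift clear, take a quick look, and come down behind the pin.

```bash
cat >> h.py <<'E'
def fin(nc,z,rc=-.0533,a=.6):
    return jig2w((np.cos(a)*rc-np.sin(a)*nc, .12+np.sin(a)*rc+np.cos(a)*nc, z),J)
E
python3 - <<'E'
from rig import robot
from h import *
f=lambda t:(s:=robot.get_state(),print(t,round(s["time"],2),s["ee_pos"].round(4),s["force"].round(2)))
robot.move_linear(jig2w((0,.12,.112),J),velocity=.06)
robot.move_linear(fin(-.027,.112),velocity=.1); f("beside")
ci=robot.camera_info("wrist"); im=robot.grab_frame("wrist")[:,:,::-1].copy()
for P in [(0,.12,.05),(-.0382,.0887,.074),(0,.04,.05),(-.062,.04,.074)]: print(P,proj(ci,jig2w(P,J),True).round(1))
cv2.imwrite("pics/w2.png",cv2.resize(im[100:300,120:390],(800,593),interpolation=cv2.INTER_CUBIC))
im=robot.grab_frame("side")[:,:,::-1]; cv2.imwrite("pics/s2.png",cv2.resize(im[100:220,150:310],(800,600),interpolation=cv2.INTER_CUBIC))
E
```

```text
beside 10.42 [0.5519 0.2432 0.1121] [-0.28 -0.37  0.13]
(0, 0.12, 0.05) [326.1 180.7]
(-0.0382, 0.0887, 0.074) [264.  194.1]
(0, 0.04, 0.05) [267.6 257.3]
(-0.062, 0.04, 0.074) [199.1 229.3]
```

View pics/w2.png

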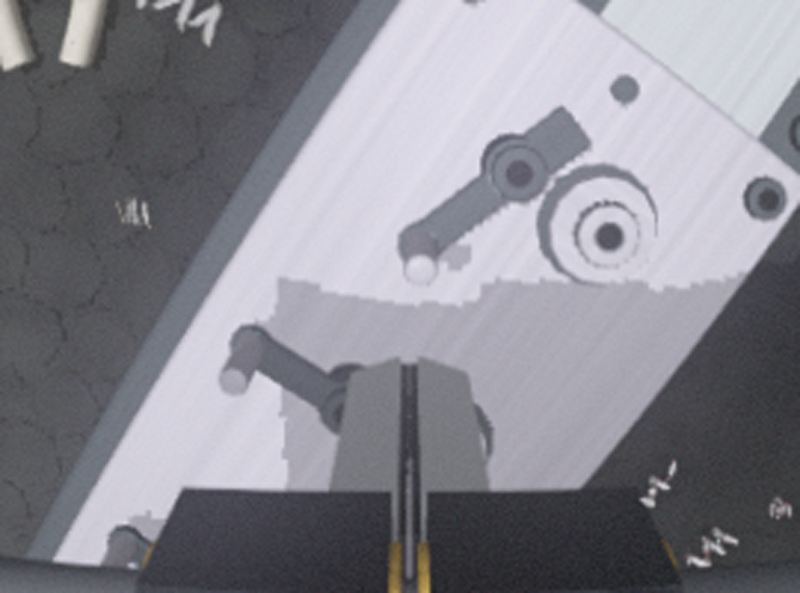

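View pics/s2.png

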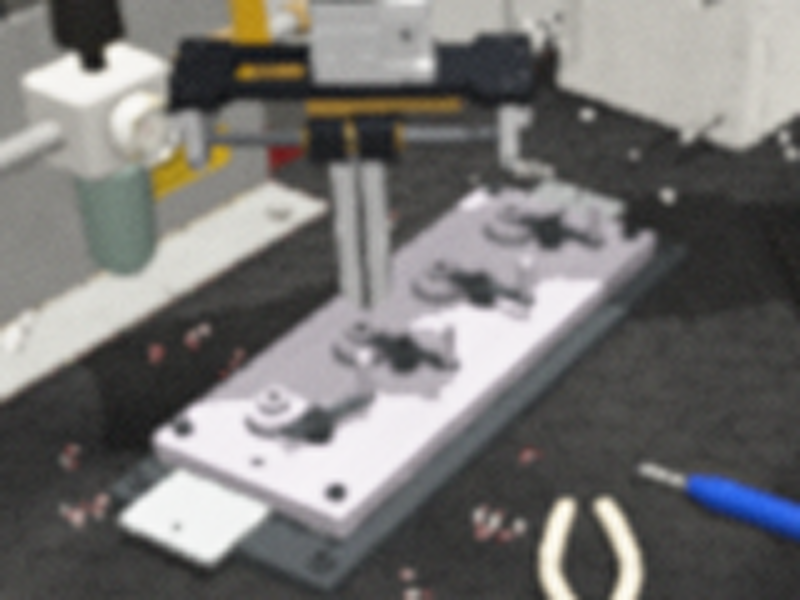

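The wrist view puts pin A at raw (262,190), about 1.5 mm further on than predicted, and the bush at (325.5,179.6), as predicted for the home height. The fingers are lined up behind the pin and clear of the neighbour's pin at (199,228). Next: descend and push.

```bash
python3 - <<'E'
from rig import robot
from h import *
f=lambda t:(s:=robot.get_state(),print(t,round(s["time"],2),s["ee_pos"].round(4),s["force"].round(2)),s["ee_pos"])[-1]
def nc(p): 
    a=.6+J[2]; A=jig2w((0,.12,0),J); d=p-A; return -np.sin(a)*d[0]+np.cos(a)*d[1]
print(robot.move_linear(fin(-.027,.076),velocity=.06,threshold=8)); robot.pause(.2); f("down")
print(robot.move_linear(fin(.028,.076),velocity=.025,threshold=5)); p=f("push"); print("nc mm",nc(p)*1e3,"expected 23")
robot.pause(.15); f("hold")
ci=robot.camera_info("wrist"); im=robot.grab_frame("wrist")[:,:,::-1].copy()
for P in [(0,.12,.05),(-.062,.12,.074)]: print(P,proj(ci,jig2w(P,J),True).round(1))
cv2.imwrite("pics/w3.png",cv2.resize(im[100:300,120:390],(800,593),interpolation=cv2.INTER_CUBIC))
E
```

```text
False
down 11.47 [0.5517 0.243  0.0764] [-0.12  0.06  0.12]
True
push 12.31 [0.5489 0.2545 0.0755] [ 0.1   0.78 -0.78]
nc mm -15.135990357839681 expected 23
hold 12.46 [0.549  0.254  0.0753] [-0.63  0.16  0.46]
(0, 0.12, 0.05) [338.6 208.9]
(-0.062, 0.12, 0.074) [264.  162.6]
```

View pics/w3.png

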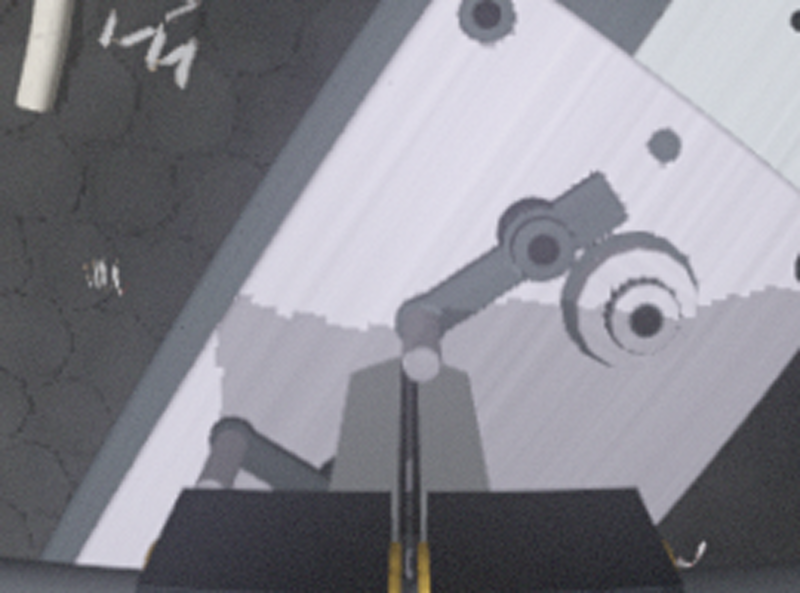

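It stopped at first contact on an impact transient: the pin is at the fingertips and the holding force is only about 0.7 N. I'll continue with a slightly higher threshold.

```bash
python3 - <<'E'
from rig import robot
from h import *
f=lambda t:(s:=robot.get_state(),print(t,round(s["time"],2),s["ee_pos"].round(4),s["force"].round(2)),s["ee_pos"])[-1]
def nc(p): 
    a=.6+J[2]; A=jig2w((0,.12,0),J); d=p-A; return -np.sin(a)*d[0]+np.cos(a)*d[1]
print(robot.move_linear(fin(.028,.076),velocity=.014,threshold=7)); p=f("push"); print("nc mm",nc(p)*1e3,"expected 23")
robot.pause(.15); f("hold")
ci=robot.camera_info("wrist"); im=robot.grab_frame("wrist")[:,:,::-1].copy()
for P in [(0,.12,.05),(-.062,.12,.074)]: print(P,proj(ci,jig2w(P,J),True).round(1))
cv2.imwrite("pics/w4.png",cv2.resize(im[100:300,120:390],(800,593),interpolation=cv2.INTER_CUBIC))
E
```

```text
True
push 13.57 [0.5471 0.2612 0.075 ] [-0.36 -0.6   0.25]
nc mm -8.231989037018765 expected 23
hold 13.72 [0.5471 0.2607 0.0747] [ 0.06 -0.1   0.49]
(0, 0.12, 0.05) [339.3 218.8]
(-0.062, 0.12, 0.074) [265.5 175.1]
```

View pics/w4.png

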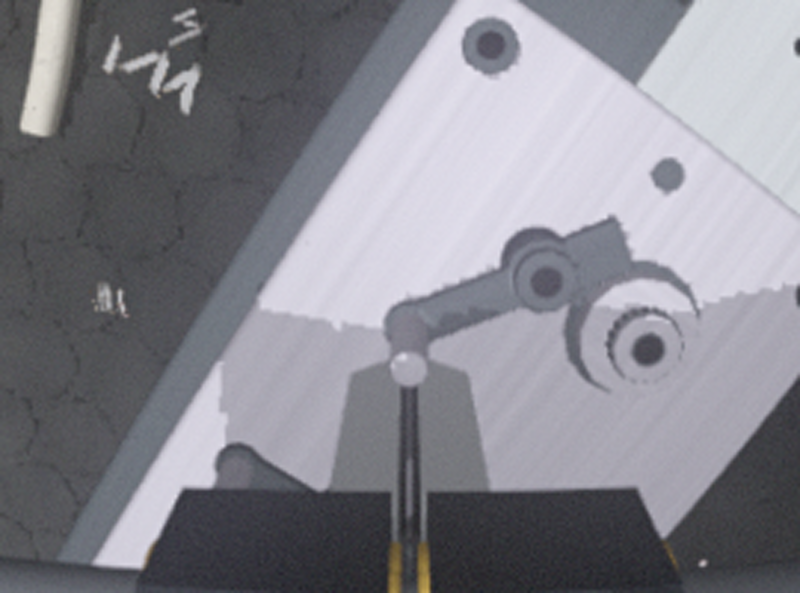

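It stopped early again, with almost no holding force. The bush's pixel column, 338.7, matches home (339.3 predicted; about 343 if lifted), so the flange isn't blocking the clip. I'll go on in small steps and watch the force.

```bash
python3 - <<'E'
from rig import robot
from h import *
def nc(p): 
    a=.6+J[2]; A=jig2w((0,.12,0),J); d=p-A; return -np.sin(a)*d[0]+np.cos(a)*d[1]
n=np.array([-np.sin(.6+J[2]),np.cos(.6+J[2]),0])
t=-.007
for i in range(8):
    r=robot.move_linear(fin(t,.076),velocity=.012,threshold=9)
    s=robot.get_state(); print(r,round(s["time"],2),"cmd",round(t*1e3,1),"nc",(nc(s["ee_pos"])*1e3).round(2),"z",s["ee_pos"][2].round(4),s["force"].round(2),"Fn",(s["force"]@n).round(2))
    if r: break
    t+=.002
E
```

```text
False 14.16 cmd -7.0 nc -7.13 z 0.0759 [-1.84 -1.96 -1.03] Fn -1.64
False 14.47 cmd -5.0 nc -4.72 z 0.0761 [ 0.71 -0.41 -0.64] Fn -0.52
False 14.79 cmd -3.0 nc -2.74 z 0.0761 [-0.27  0.9  -0.83] Fn 0.93
False 15.11 cmd -1.0 nc -0.83 z 0.076 [-0.04  0.42 -0.94] Fn 0.42
False 15.43 cmd 1.0 nc 1.18 z 0.076 [-0.6   0.01 -0.4 ] Fn 0.11
False 15.74 cmd 3.0 nc 3.17 z 0.076 [-0.39  1.11 -0.12] Fn 1.16
False 16.06 cmd 5.0 nc 5.17 z 0.076 [-0.26 -0.34 -0.13] Fn -0.29
False 16.38 cmd 7.0 nc 7.17 z 0.076 [-0.38 -1.18  0.28] Fn -1.1
```

```bash
python3 - <<'E'
from rig import robot
from h import *
def nc(p): 
    a=.6+J[2]; A=jig2w((0,.12,0),J); d=p-A; return -np.sin(a)*d[0]+np.cos(a)*d[1]
n=np.array([-np.sin(.6+J[2]),np.cos(.6+J[2]),0])
for t in list(np.arange(.010,.0191,.003))+list(np.arange(.020,.0275,.001)):
    r=robot.move_linear(fin(t,.076),velocity=.012,threshold=8)
    if t>.019: robot.pause(.08)
    s=robot.get_state(); print(r,round(s["time"],2),"cmd",round(t*1e3,1),"nc",(nc(s["ee_pos"])*1e3).round(2),s["force"].round(2),"Fn",(s["force"]@n).round(2))
    if r or s["force"]@n<-5: break
ci=robot.camera_info("wrist"); im=robot.grab_frame("wrist")[:,:,::-1].copy()
for P in [(0,.12,.05),(-.062,.12,.074)]: print(P,proj(ci,jig2w(P,J),True).round(1))
cv2.imwrite("pics/w5.png",cv2.resize(im[100:300,120:390],(800,593),interpolation=cv2.INTER_CUBIC))
E
```

```text
False 16.77 cmd 10.0 nc 10.16 [-0.21  0.47  0.14] Fn 0.5
False 17.18 cmd 13.0 nc 13.23 [-0.48 -1.2  -0.6 ] Fn -1.1
False 17.57 cmd 16.0 nc 16.19 [ 0.56 -0.17  0.09] Fn -0.26
False 18.06 cmd 19.0 nc 19.08 [ 1.08 -0.4  -0.32] Fn -0.57
False 18.39 cmd 20.0 nc 19.89 [ 1.83 -0.7  -0.06] Fn -0.99
False 18.73 cmd 21.0 nc 20.7 [ 4.59 -2.7  -1.42] Fn -3.41
False 19.06 cmd 22.0 nc 21.46 [ 6.15 -3.17 -2.13] Fn -4.13
False 19.39 cmd 23.0 nc 22.1 [ 8.43 -4.04 -3.64] Fn -5.36
(0, 0.12, 0.05) [331.5 257.9]
(-0.062, 0.12, 0.074) [261. 226.]
```

View pics/w5.png

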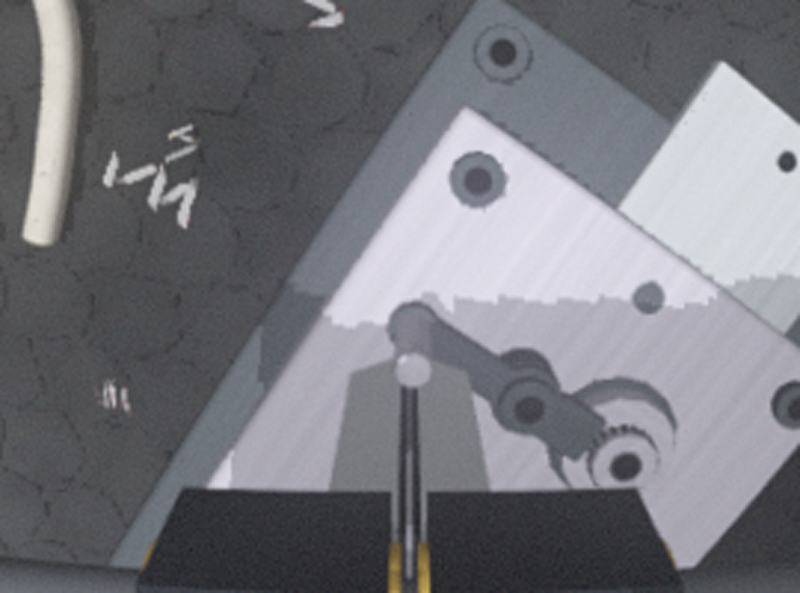

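Fn is only about 5 N, but the force on the tool is purely along the jig's +x. That makes it face friction, radial to the pivot, and not a clean stop against closing. The picture shows the pin at (259,225) against (261,226) for fully closed, so it is at most about 1 mm off. I'll back off, square the fingers up and finish with a purely tangential push along +y.

```bash
python3 - <<'E'
from rig import robot
from h import *
f=lambda t:(s:=robot.get_state(),print(t,round(s["time"],2),s["ee_pos"].round(4),s["force"].round(2)),s)[-1]
Y=np.array([-np.sin(J[2]),np.cos(J[2]),0]); X=np.array([np.cos(J[2]),np.sin(J[2]),0])
A=jig2w((0,.12,0),J)
robot.move_linear(fin(.013,.077),velocity=.05)
robot.move_linear(jig2w((-.062,.12-.021,.077),J),velocity=.03,frame=Rtool(0,J[2])); robot.pause(.15)
s=f("squared"); F0=s["force"]
for y in (-.016,-.014,-.013,-.012,-.011,-.010,-.009,-.008):
    r=robot.move_linear(jig2w((-.062,.12+y,.077),J),velocity=.012,threshold=8)
    robot.pause(.06)
    s=robot.get_state(); d=s["ee_pos"]-A; dF=s["force"]-F0
    print(r,round(s["time"],2),"cmd",y*1e3,"y",(d@Y*1e3).round(2),"x",(d@X*1e3).round(2),"Fx",(dF@X).round(2),"Fy",(dF@Y).round(2))
    if r or dF@Y<-5: break
ci=robot.camera_info("wrist"); im=robot.grab_frame("wrist")[:,:,::-1].copy()
cv2.imwrite("pics/w6.png",cv2.resize(im[100:300,120:390],(800,593),interpolation=cv2.INTER_CUBIC))
E
```

```text
squared 20.69 [0.5347 0.2852 0.077 ] [ 0.01 -0.65  0.17]
False 21.32 cmd -16.0 y -16.06 x -62.0 Fx -0.39 Fy -0.05
False 21.69 cmd -14.0 y -14.01 x -61.99 Fx -0.14 Fy 1.12
False 22.0 cmd -13.0 y -13.21 x -61.95 Fx -0.05 Fy -1.5
False 22.31 cmd -12.0 y -12.77 x -61.92 Fx -0.76 Fy -5.06
```

View pics/w6.png

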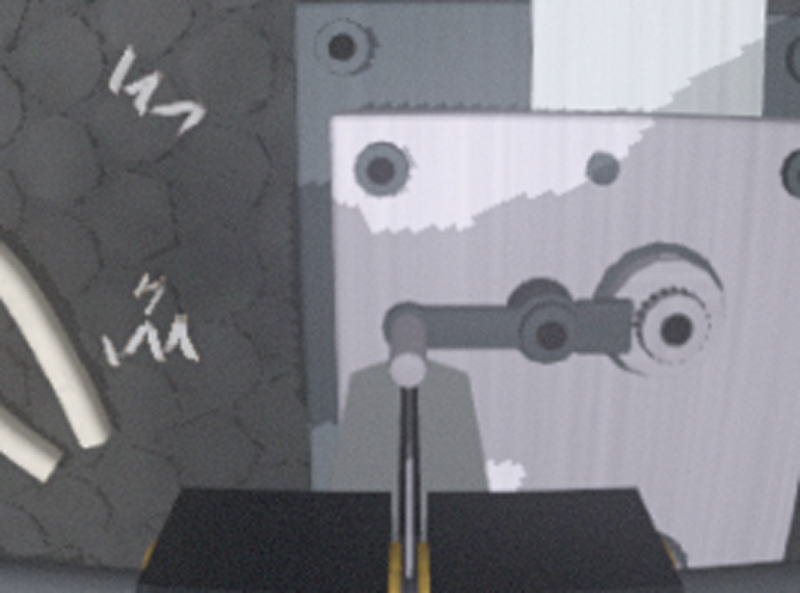

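The clip is hard against its stop: Fy reached −5 N with the pin where closed requires, and the clip edges run square to the plate. Now I'll withdraw and verify.

```bash
python3 - <<'E'
from rig import robot
from h import *
robot.move_linear(jig2w((-.062,.12-.024,.077),J),velocity=.05)
robot.move_linear(jig2w((-.062,.12-.024,.14),J),velocity=.1)
robot.move_linear(jig2w((-.03,.06,.25),J),velocity=.15)
s=robot.get_state(); print(s["time"],s["ee_pos"],s["force"])
ci=robot.camera_info("wrist"); im=robot.grab_frame("wrist")[:,:,::-1].copy()
for P in [(0,.12,.05),(0,.12,.058),(-.062,.12,.074),(0,.04,.05),(-.062,.04,.074)]: print(P,proj(ci,jig2w(P,J),True).round(1))
cv2.imwrite("pics/w7raw.png",im); cv2.imwrite("pics/w7.png",cv2.resize(im[60:300,120:440],(800,600),interpolation=cv2.INTER_CUBIC))
im=robot.grab_frame("side")[:,:,::-1]; cv2.imwrite("pics/s7.png",cv2.resize(im[100:220,150:310],(800,600),interpolation=cv2.INTER_CUBIC))
E
```

```text
24.4833 [0.54659782 0.23675184 0.2490299 ] [-1.21938338  0.56193259 -0.41629545]
(0, 0.12, 0.05) [284.1 128. ]
(0, 0.12, 0.058) [284.7 128.3]
(-0.062, 0.12, 0.074) [230.9 128.9]
(0, 0.04, 0.05) [282.9 192.1]
(-0.062, 0.04, 0.074) [232.  197.3]
```

View pics/w7.png

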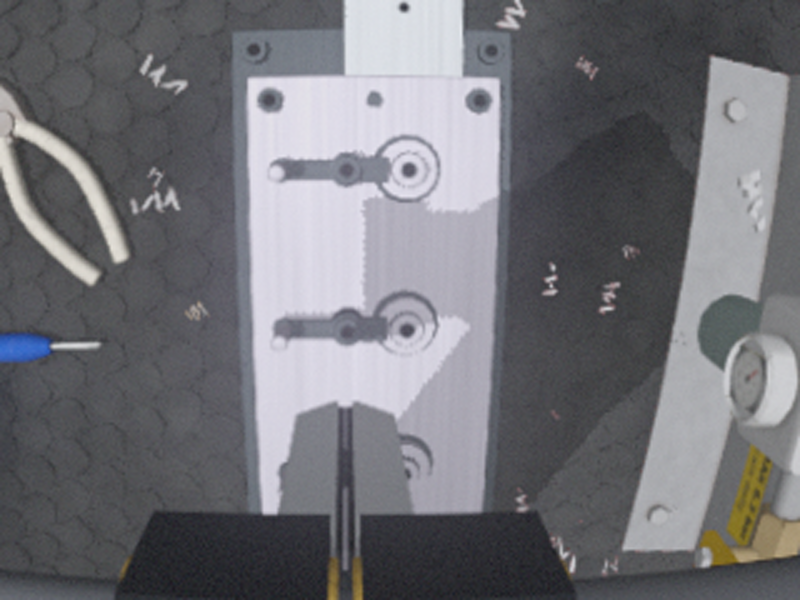

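View pics/s7.png

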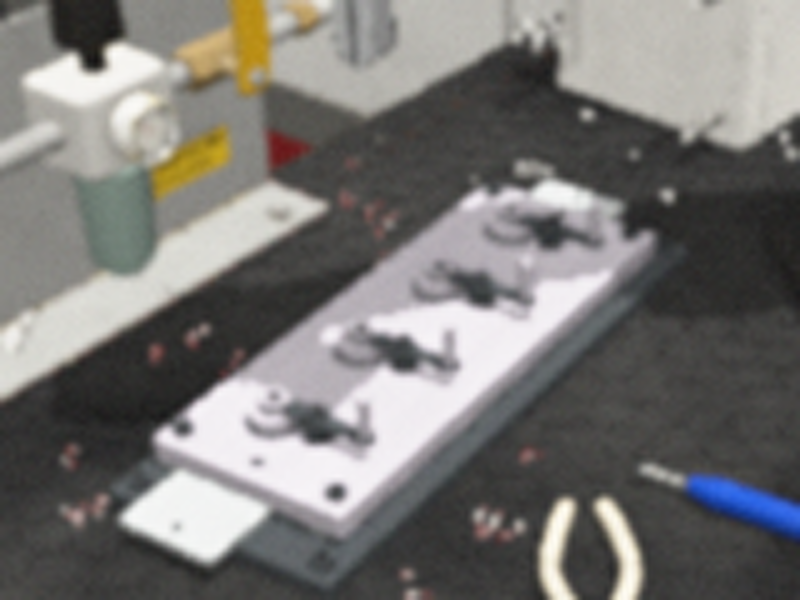

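The wrist view has pin A at raw (230.8,128.8), against (230.9,128.9) predicted for closed, and its clip is parallel to the neighbour's. In the side view all four stations look alike. I'll hand the job in.

```bash
python3 - <<'E'
from rig import robot
robot.pause(.3); print(robot.get_state()["time"]); print(robot.sign_off())
E
```

```text
24.8833
the job is handed in; nothing more can be done
None
```

The lifted bush is pressed home, its clip is closed over the flange, and I handed the job in at 24.9 s of the 38 s allowed. The bush was at the end station of the row, on the robot's left.

- **Bush:** I pressed it down with closed fingertips. It stopped at a tip height of 50.3 mm (50 mm expected at home) and held 8.5 N without creeping.
- **Clip:** I pushed the pin round, then squared the fingers up and finished with a push straight along the closing direction. It came up firm at about 5 N. After withdrawing, the pin sat within 0.2 px of its fully closed position. The side view shows all four stations looking alike.
- **What didn't go smoothly:** Two pushes stopped early on force transients with nothing blocking the clip. The diagonal push then ended in finger friction (about 10 N along the clip), so I backed off and redid the last bit.
- **Everything else:** The fingers stayed clear of the other three stations and the tools throughout. I saw nothing moved, but the air drill and countersink were not in my final pictures.

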